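Sweep the pebbles into the organiser drawer and push it shut

ROBOT

A 6-joint arm with a two-finger parallel gripper is mounted at the origin on the work surface. World frame = base frame: x ahead of the robot, y to its left, z up, the work surface at z = 0. Lengths are in m, angles in rad, forces in N, time in s.
With the tool pointing down it reaches from about 0.35 to 0.85 m from the base axis. Payload 8.1 kg.
Tool frame: the origin (TCP) lies between the finger pads; the fingertips stand 11 mm ahead of it and the grasp point (between the pads) lies 8 mm behind it; y points along the fingers, x is the direction in which the jaws open and shut, and the axes are right-handed (so a half turn about y gives the same grasp; the last joint's range is limited). The gripper opens to 93 mm and grips with 3 to 60 N. Pads are 15 mm wide; open, the fingers measure 128 mm over their backs; the gripper's body (75 mm by 188 mm) begins 65 mm behind the grasp point.
Start: joints at [-1.362, 0.13, 1.488, -0, 1.523, -0.085], TCP at [0.174, -0.574, 0.23] pointing down, gripper open.
Joint ranges: [-2.96, 2.96], [-0.89, 2.26], [0.02, 2.5], [-1.34, 4.48], [0, 2.73], [-2.66, 2.66]. Speed limits (rad/s): [2.39, 2.39, 2.79, 3.14, 3.14, 3.14].

INTERFACE

Orientations are given as a rotation vector (axis times angle).
In Python, from plant import readout, optics, robot gives the robot as it stands.
- The arm moves only by the shell command python3 -m creep 'ROWS' [FORCE]. ROWS is JSON, a list that holds one entry, the list of rows, each a list of 7 numbers: the closure, from 0 (fully open) to 1 (shut), then the shift along the tool's x, y, z in cm, then the turn, a rotation vector about the tool's x, y, z in degrees. In form: [[[grip, x, y, z, wx, wy, wz], ...]]. A call has exactly 8 rows; each row shifts and turns the pose as measured when the row begins, along the tool's axes as they then stand; what a row does not reach is not made up. A row lasts 1/10 s, in which the tool goes at most 50 mm and 8.59 degrees, less where a joint would pass 70% of its speed; a pose out of reach is approached as far as the arm can. A call is refused whole if a number of a shift passes 5 or a number of a turn 8.59, either way. A call with a gripper value outside its range is refused whole. The fingers move at their own pace and stop on an object; FORCE is the grip in N (left out, the last holds). Time passes only in rows, so rows that do not move let the fingers close, or fill a call up. It gives the time, the measured TCP pose, the force and the opening at its end, in the units of the state.
- readout.read_state(): the state, without advancing time (a new reading comes with each control period).
- optics.read_camera(name): name is "scene" or "top" or "wrist"; returns a dict with "frame" (400x640x3 uint8, red, green, blue), "depth" (400x640 float32, m along the optical axis (not along the pixel's ray), 0 where there is no reading), "intrinsics" (3x3 intrinsics, pixels), "R" (3x3) and "t" (3): a world point X has camera coordinates R X + t. Camera axes: x right, y down, z forward; pixel columns grow to the right and rows downward; lengths in m; the calibration is good to about 2 mm. A picture is of the moment at which its call begins.
- robot.close_job(): hands the job in, once; it reports no verdict.
The state is a dict: "t": time; "q": joint angles; "dq": joint speeds; "joint_torque": joint torques, N m; "tool_pos": TCP position; "orientation": TCP orientation; "force": force on the tool from outside, world axes, zero at the start; "wrist_torque": the same for the moment, N m; "opening": finger opening in m.
Only numpy, scipy, OpenCV 4.12 (cv2) and the standard library are available. Lean on these libraries where they do the work, as an engineer would, in place of code of your own. Each camera call takes 0.05 s, during which the arm holds its last target. There are 200 camera calls.

TASK

Tidy the windowsill: with the fingertips, sweep the three pebbles off the top of the organiser, over its front edge, so that all of them drop into its half-open drawer, and then push the drawer fully shut. Only push the pebbles, gently: do not pinch, press down on or lift them, and leave the other things where they stand.

Things in the scene. Friction and masses are not known exactly. Their poses are not given: they have to be found in the camera images.
- organiser: pale-blue plastic organiser fixed to the sill, 160 mm deep (x), 180 wide (y), 70 high. Origin: centre of its underside; -x points out of the front, the way the drawer opens. Flat top 70 mm above the sill with cream side rims along x (8 mm high, inner faces at y = +-76 mm), no rim at the front (x = -80 mm) and rear edges. Three pebbles lie apart on the top
- organiser_edge (a point): middle of the organiser's front top edge, 70 mm above the sill, at organiser x = -80 mm; axes as the organiser's
- drawer (a joint): how far the cream drawer is pulled out, in m: 0 fully shut (end stop), 0.115 fully out; starts about half open or more (0.085 to 0.105). It slides along the organiser's x with about 1.5 N friction, stays where left and has no spring
- drawer_front (a point): middle of the outer face of the drawer's plain front panel (no handle, a dark painted strip), 35 mm above the sill; panel 178 mm wide (y), from 4 to 66 mm above the sill, 8 mm thick. Moves with the drawer; shut, it lies at organiser x = -88 mm. Axes as the organiser's
- drawer_floor (a point): centre of the drawer's inner floor, 10 mm above the sill; inside, the drawer measures 145 mm (x) x 158 mm (y), its side and back walls are 40 mm high and 3 mm thick; when open, it lies uncovered in front of the organiser's front edge. Moves with the drawer; axes as the organiser's
- pebble_white_center (a point): centre of the loose white pebble, a smooth round flattened stone 24 mm across and 13 mm high with a flat underside, 10 to 21 g; it slides rather than rolls; this point is half-way up
- pebble_white: the same white pebble, origin at the centre of its underside
- pebble_black_center (a point): centre of the loose black pebble, a smooth round flattened stone 26 mm across and 14 mm high with a flat underside, 10 to 21 g; it slides rather than rolls; this point is half-way up
- pebble_black: the same black pebble, origin at the centre of its underside
- pebble_red_center (a point): centre of the loose brick-red pebble, a smooth round flattened stone 23 mm across and 12 mm high with a flat underside, 10 to 21 g; it slides rather than rolls; this point is half-way up
- pebble_red: the same red pebble, origin at the centre of its underside
- shaker: glass salt shaker with steel cap, 44 mm across, 75 mm high, standing on the sill beside the drawer; bystander, leave alone. Origin: centre of its underside
- infuser: stainless tea infuser ball with a small flat foot, 53 mm across, 62 mm high with its ring, standing beside the case; bystander. Origin: centre of its underside
- clothes_peg: wooden clothes peg lying on the sill, 72 x 14 x 12 mm; bystander. Origin: centre of its underside
- saucer: terracotta plant saucer, 110 mm across, 22 mm high; bystander. Origin: centre of its underside
- mug: blue mug, 80 mm across plus handle, 90 mm high; bystander. Origin: centre of its underside
Things that resemble listed ones, but are neither listed nor needed, are in the scene too. Leave any red look-alike of the organiser alone.

How it is judged:
By the outcome, as a careful person would: the job done as asked, in the order asked, and still so for the second after the job is handed in, with the robot touching nothing.
It also fails if it takes over 58 s, if anything falls off the work surface, if the arm or the gripper's body presses on something with over 40 N, if the wrist force passes 120 N, or if a joint passes its speed limit or range.

## Working session

There is one attempt and no reset: what is moved stays moved. The work goes in short steps, Python scripts to look and compute and a shell command to move; the robot and the scene stay as the last step left them, time stands still between calls to the robot, and variables do not carry over. Pictures are saved under pics/ and viewed, about 8 in all and at most 12, crops included, and the job is handed in when it is done.

```bash
ls; mkdir -p pics; cat > h.py <<'E'
import numpy as np, cv2
from plant import readout, optics, robot
from scipy.spatial.transform import Rotation as Ro
def snap(n,f,crop=None,s=1):
    c=optics.read_camera(n); im=c["frame"][:,:,::-1]
    np.savez('pics/'+f+'.npz',**c)
    if crop: im=im[crop[1]:crop[3],crop[0]:crop[2]]
    cv2.imwrite('pics/'+f+'.png',cv2.resize(im,None,fx=s,fy=s,interpolation=cv2.INTER_CUBIC)); return c
def pt(c,u,v,z=None):
    K=c["intrinsics"];R=c["R"];t=c["t"]
    r=np.linalg.inv(K)@[u,v,1]
    if z is None:
        d=np.median(c["depth"][int(v)-1:int(v)+2,int(u)-1:int(u)+2]); return R.T@(r*d-t)
    o=-R.T@t; w=R.T@r; return o+w*(z-o[2])/w[2]
E
python3 - <<'E'
from h import *
a=snap("top","top0"); b=snap("scene","sc0")
s=readout.read_state(); print(s); print(Ro.from_rotvec(s["orientation"]).as_matrix().round(3))
E
```

```text
pics
{'t': 0.1, 'q': array([-1.36236268e+00,  1.31072048e-01,  1.48917279e+00, -2.44032127e-05,
        1.52299828e+00, -8.53788866e-02]), 'dq': array([-0.00135807, -0.00234709, -0.0018512 ,  0.00155874, -0.00170363,
        0.00113865]), 'joint_torque': array([ 1.92603453e-03, -5.61342108e+01, -4.93097270e+01,  7.71171483e-02,
        2.91712809e-02, -4.33390812e-05]), 'tool_pos': array([ 0.17368396, -0.57379326,  0.22869913]), 'orientation': array([-1.3328798 ,  0.9909682 , -0.98888739]), 'force': array([-0.39634833,  0.91087558,  0.0410058 ]), 'wrist_torque': array([-0.02510762,  0.00079958, -0.02528665]), 'opening': 0.09268312241417509}
[[ 0.29  -0.     0.957]
 [-0.957  0.002  0.29 ]
 [-0.002 -1.     0.   ]]
```

View pics/top0.png

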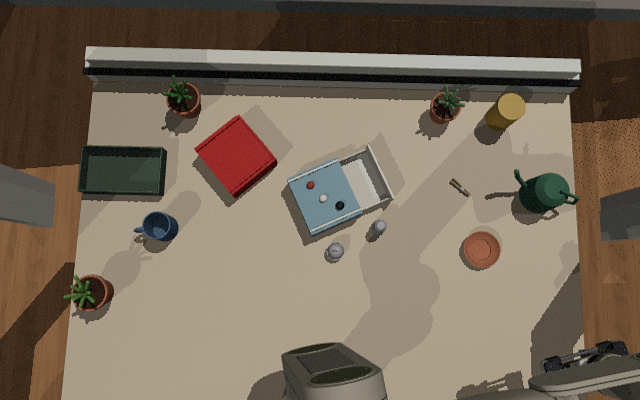

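View pics/sc0.png

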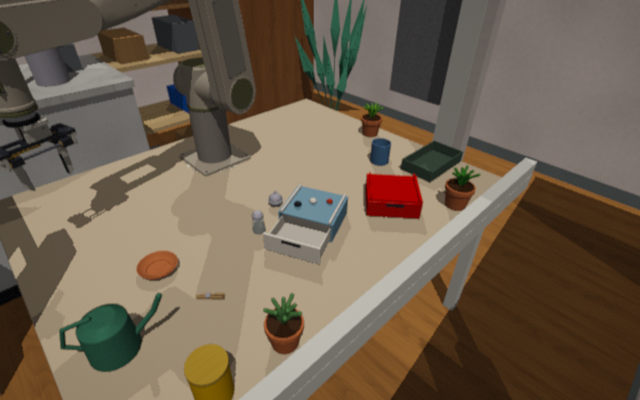

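```bash
python3 - <<'E'
from h import *
c=dict(np.load('pics/top0.npz'))
im=c["frame"][130:270,270:410,::-1]
cv2.imwrite('pics/crop1.png',cv2.resize(im,None,fx=4.2,fy=4.2,interpolation=cv2.INTER_CUBIC))
print(c["intrinsics"],c["R"].round(3),c["t"])
E
```

```text
[[494.68910734   0.         315.61629807]
 [  0.         494.68910734 198.79056171]
 [  0.           0.           1.        ]] [[ 0.025 -1.     0.006]
 [-0.987 -0.026 -0.161]
 [ 0.161 -0.001 -0.987]] [0.02339579 0.58397375 1.40218388]
```

View pics/crop1.png

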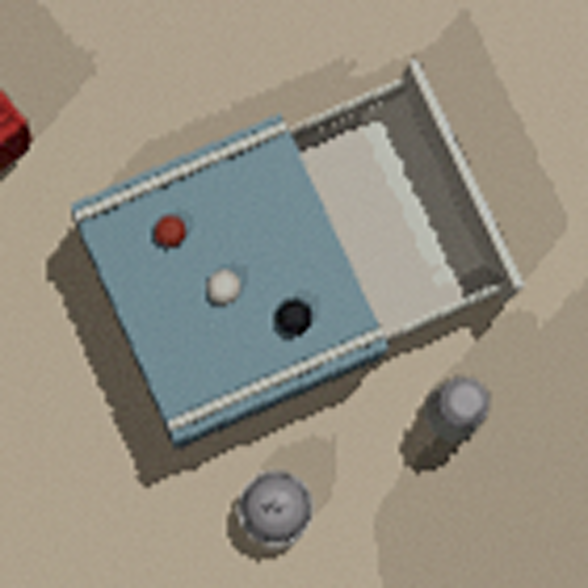

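```bash
cat > m.py <<'E'
from h import *
c=dict(np.load('pics/top0.npz'))
P=lambda u,v,z: pt(c,270+(u+.5)/4.2-.5,130+(v+.5)/4.2-.5,z)[:2]
fl,fr=P(283,118,.078),P(386,345,.078); rl,rr=P(75,207,.078),P(172,428,.078)
ex=((rl-fl)+(rr-fr));ex/=np.linalg.norm(ex)
ey=(fl-fr);print('len',np.linalg.norm(fl-fr),np.linalg.norm(rl-rr),np.linalg.norm(rl-fl),np.linalg.norm(rr-fr)); 
for a,b in((rl,fl),(rr,fr),(fr,fl),(rr,rl)): print(np.degrees(np.arctan2(*(a-b)[::-1])))
E
cat >> m.py <<'E'
o=(fl+fr+rl+rr)/4; print('org',o)
for n,u,v,z in (('red',170,232,.078),('white',223,287,.078),('black',293,318,.078),('pl',415,62,.066),('pr',521,287,.066),('shaker',464,402,.075),('inf',275,507,.05)):
    w=P(u,v,z); d=w-o; e2=np.array([ex[1],-ex[0]])*(-1)
    print(n,w.round(3),'org frame',(d@ex).round(4),(d@e2).round(4))
E
python3 m.py
```

```text
len 0.17279006177030604 0.1661564077473042 0.15655357653125804 0.1560610605974167
115.1604552782042
112.72464683602142
-155.0393380481632
-154.82885630289724
org [0.59066737 0.01423629]
red [0.618 0.055] org frame 0.0263 -0.042
white [0.581 0.018] org frame 0.0074 0.0072
black [ 0.561 -0.03 ] org frame -0.0284 0.0451
pl [ 0.746 -0.113] org frame -0.1796 -0.0907
pr [ 0.588 -0.187] org frame -0.1834 0.0839
shaker [ 0.507 -0.147] org frame -0.1136 0.1422
inf [ 0.434 -0.021] org frame 0.031 0.1576
```

```bash
cat >> h.py <<'E'
A=np.radians(114.7); EX=np.array([np.cos(A),np.sin(A)]); EY=np.array([-EX[1],EX[0]]); O=np.array([.5907,.0142])
def W(x,y): return O+x*EX+y*EY
def org(p): d=np.asarray(p)[:2]-O; return np.array([d@EX,d@EY])
def plan(tgt,n):
    s=readout.read_state(); R=Ro.from_rotvec(s["orientation"]); 
    T=Ro.from_matrix(np.array([[-EY[0],0,EX[0]],[-EY[1],0,EX[1]],[0,-1,0]]))
    rv=(R.inv()*T).as_rotvec(degrees=True); d=(np.asarray(tgt)-s["tool_pos"])*100
    print('turn',rv.round(2),'tool delta cm',R.inv().apply(d).round(2))
    for i in range(n):
        Ri=R*Ro.from_rotvec(rv*i/n,degrees=True); print((Ri.inv().apply(d/n)).round(1).tolist(),(rv/n).round(1).tolist())
def st():
    s=readout.read_state(); print('t',round(s["t"],2),'org',(org(s["tool_pos"])*1000).round(1),'z',s["tool_pos"][2].round(4),'F',s["force"].round(2),s["opening"].round(4),Ro.from_rotvec(s["orientation"]).as_matrix().round(3).tolist())
E
python3 -c "
from h import *
plan([*W(.03,0),.23],16)"
```

```text
turn [-9.000e-02 -9.787e+01 -6.000e-02] tool delta cm [-4.717e+01 -5.000e-02  5.653e+01]
[-2.9, -0.0, 3.5] [-0.0, -6.1, -0.0]
[-2.6, -0.0, 3.8] [-0.0, -6.1, -0.0]
[-2.1, -0.0, 4.1] [-0.0, -6.1, -0.0]
[-1.7, -0.0, 4.3] [-0.0, -6.1, -0.0]
[-1.2, -0.0, 4.4] [-0.0, -6.1, -0.0]
[-0.7, -0.0, 4.5] [-0.0, -6.1, -0.0]
[-0.3, -0.0, 4.6] [-0.0, -6.1, -0.0]
[0.2, -0.0, 4.6] [-0.0, -6.1, -0.0]
[0.7, -0.0, 4.5] [-0.0, -6.1, -0.0]
[1.2, -0.0, 4.4] [-0.0, -6.1, -0.0]
[1.7, -0.0, 4.3] [-0.0, -6.1, -0.0]
[2.1, -0.0, 4.1] [-0.0, -6.1, -0.0]
[2.5, -0.0, 3.8] [-0.0, -6.1, -0.0]
[2.9, -0.0, 3.5] [-0.0, -6.1, -0.0]
[3.3, -0.0, 3.2] [-0.0, -6.1, -0.0]
[3.6, -0.0, 2.8] [-0.0, -6.1, -0.0]
```

```bash
python3 -m creep '[[[1,-2.9,0,3.5,0,-6.1,0],[1,-2.6,0,3.8,0,-6.1,0],[1,-2.1,0,4.1,0,-6.1,0],[1,-1.7,0,4.3,0,-6.1,0],[1,-1.2,0,4.4,0,-6.1,0],[1,-0.7,0,4.5,0,-6.1,0],[1,-0.3,0,4.6,0,-6.1,0],[1,0.2,0,4.6,0,-6.1,0]]]' 5
python3 -c "
from h import *
st();plan([*W(.03,0),.23],10)"
```

```text
t: 0.9
tool_pos: [0.3735, -0.2562, 0.224]
orientation: [-1.541, 0.32, -0.312]
force: [0.7, -0.3, -0.9]
opening: 0.0335Traceback (most recent call last):
  File "<string>", line 3, in <module>
    st();plan([*W(.03,0),.23],10)
    ~~^^
  File "h.py", line 26, in st
    s=readout.read_state(); print('t',round(s["t"],2),'org',(org(s["tool_pos"])*1000).round(1),'z',s["tool_pos"][2].round(4),'F',s["force"].round(2),s["opening"].round(4),Ro.from_rotvec(s["orientation"]).as_matrix().round(3).tolist())
                                                                                                                                                     ^^^^^^^^^^^^^^^^^^
AttributeError: 'float' object has no attribute 'round'
```

```bash
sed -i 's/s\["opening"\].round(4)/round(s["opening"],4)/' h.py
python3 -c "
from h import *
st();plan([*W(.03,0),.23],8)"
```

```text
t 0.9 org [-154.9  310.3] z 0.224 F [ 0.66 -0.29 -0.87] 0.0335 [[0.92, -0.004, 0.393], [-0.393, 0.008, 0.92], [-0.007, -1.0, 0.006]]
turn [ -0.47 -47.82  -0.22] tool delta cm [ 7.13 -0.44 35.41]
[0.9, -0.1, 4.4] [-0.1, -6.0, -0.0]
[1.3, -0.1, 4.3] [-0.1, -6.0, -0.0]
[1.8, -0.1, 4.1] [-0.1, -6.0, -0.0]
[2.2, -0.1, 3.9] [-0.1, -6.0, -0.0]
[2.6, -0.1, 3.7] [-0.1, -6.0, -0.0]
[3.0, -0.1, 3.4] [-0.1, -6.0, -0.0]
[3.3, -0.1, 3.1] [-0.1, -6.0, -0.0]
[3.6, -0.1, 2.7] [-0.1, -6.0, -0.0]
```

```bash
python3 -m creep '[[[1,0.9,-0.1,4.4,-0.1,-6,0],[1,1.3,-0.1,4.3,-0.1,-6,0],[1,1.8,-0.1,4.1,-0.1,-6,0],[1,2.2,-0.1,3.9,-0.1,-6,0],[1,2.6,-0.1,3.7,-0.1,-6,0],[1,3,-0.1,3.4,0,-6,0],[1,3.3,-0.1,3.1,0,-6,0],[1,3.6,-0.1,2.7,0,-6,0]]]' 5
python3 -c "
from h import *
st();plan([*W(.03,0),.23],1)
snap('wrist','w1',None,1.2)"
```

```text
t: 1.7
tool_pos: [0.5761, 0.0597, 0.2295]
orientation: [-1.539, -0.363, 0.375]
force: [1.1, -0.1, 1.4]
opening: 0.0006
t 1.7 org [47.4 -5.8] z 0.2295 F [ 1.05 -0.09  1.37] 0.0006 [[0.891, -0.007, -0.454], [0.454, -0.001, 0.891], [-0.007, -1.0, 0.002]]
turn [-0.12  2.27 -0.4 ] tool delta cm [-0.65 -0.05 -1.72]
[-0.6, -0.0, -1.7] [-0.1, 2.3, -0.4]
```

View pics/w1.png

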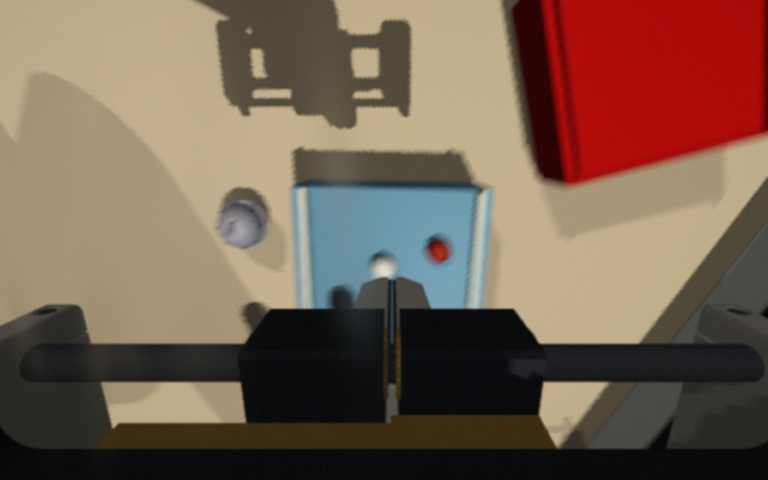

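```bash
python3 - <<'E'
from h import *
st()
c=dict(np.load('pics/w1.npz'))
for n,u,v,z in (('red',438,249,.078),('white',383,265,.078),('black',341,300,.078),('rL',293,187,.07),('rR',492,189,.07),('rimL end',303,187,.078),('rimR end',484,190,.078),('rimL nr',306,300,.078),('rimR nr',475,300,.078)):
    p=pt(c,u/1.2,v/1.2,z); print(n,p.round(3),(org(p)*1000).round(1))
E
```

```text
t 1.75 org [ 51.8 -10. ] z 0.2288 F [-3.69  3.01 -0.67] 0.0007 [[0.887, -0.007, -0.462], [0.462, 0.002, 0.887], [-0.005, -1.0, 0.005]]
red [0.62  0.063 0.078] [ 32.6 -47. ]
white [0.582 0.027 0.078] [15.2  2.1]
black [ 0.563 -0.022  0.078] [-21.2  40.5]
rL [0.48  0.053 0.07 ] [82.1 84.5]
rR [0.637 0.132 0.07 ] [ 87.5 -91.7]
rimL end [0.489 0.059 0.078] [83.4 73.6]
rimR end [0.629 0.128 0.078] [ 87.2 -82.7]
rimL nr [ 0.533 -0.037  0.078] [-22.7  73.5]
rimR nr [0.675 0.036 0.078] [-15.8 -85.4]
```

```bash
python3 -m creep '[[[1,0.8,0,0.3,0,2.3,-0.3],[1,0.8,1,0.3,0,0,0],[1,0.8,2,0.2,0,0,0],[1,0.6,2,0.2,0,0,0],[1,0,2,0,0,0,0],[1,0,1,0,0,0,0],[1,0,0,0,0,0,0],[1,0,0,0,0,0,0]]]' 20
python3 -c "
from h import *
st();plan([*W(.065,-.043),.085],1)
snap('wrist','w2',(130,60,510,330),2)"
```

```text
t: 2.55
tool_pos: [0.5995, 0.0905, 0.1396]
orientation: [-1.537, -0.344, 0.357]
force: [0.7, 0.5, 0.2]
opening: 0.0006
t 2.55 org [ 65.6 -39.9] z 0.1396 F [0.7  0.47 0.19] 0.0006 [[0.902, -0.009, -0.432], [0.432, 0.003, 0.902], [-0.007, -1.0, 0.007]]
turn [-0.41  0.91 -0.41] tool delta cm [ 0.35  5.45 -0.1 ]
[0.3, 5.5, -0.1] [-0.4, 0.9, -0.4]
```

View pics/w2.png

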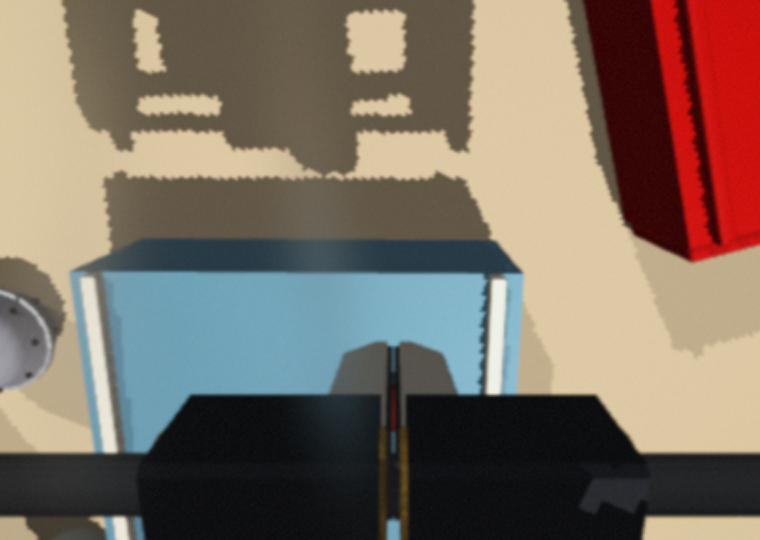

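```bash
python3 - <<'E'
from h import *
c=dict(np.load('pics/w2.npz'))
for n,u,v,z in (('rL',72,271,.07),('rR',522,272,.07),('rimL in',98,275,.078),('rimR in',489,276,.078),('rimL out',80,276,.078),('rimR out',507,276,.078),('rimL nr',123,480,.078),('rimR nr',486,392,.078),('redgap',393,400,.078)):
    p=pt(c,130+u/2,60+v/2,z); print(n,p.round(3),(org(p)*1000).round(1))
print((-c["R"].T@c["t"]).round(3)); st()
E
```

```text
rL [0.477 0.051 0.07 ] [81.2 87.7]
rR [0.637 0.128 0.07 ] [ 84.  -89.5]
rimL in [0.49  0.058 0.078] [81.9 73.4]
rimR in [0.624 0.122 0.078] [ 84.1 -75.3]
rimL out [0.484 0.055 0.078] [81.3 80.3]
rimR out [0.63  0.125 0.078] [ 84.3 -82.2]
rimL nr [ 0.527 -0.023  0.078] [-6.9 72.9]
rimR nr [0.645 0.079 0.078] [ 36.2 -76.9]
redgap [0.613 0.06  0.078] [ 32.  -39.8]
[0.568 0.157 0.294]
t 2.6 org [ 65.5 -39.9] z 0.1397 F [ 0.31  1.17 -0.1 ] 0.0006 [[0.902, -0.009, -0.432], [0.432, 0.003, 0.902], [-0.007, -1.0, 0.007]]
```

```bash
sed -i 's/^A=.*/A0=np.radians(114.7); E0=np.array([np.cos(A0),np.sin(A0)]); A=A0+np.radians(.9); EX=np.array([np.cos(A),np.sin(A)]); EY=np.array([-EX[1],EX[0]]); O=np.array([.5907,.0142])+.0026*E0-.0022*np.array([-E0[1],E0[0]])/' h.py
python3 - <<'E'
from h import *
print(O)
for p in ([.618,.055],[.581,.018],[.561,-.03],[.746,-.113],[.588,-.187]): print((org(p)*1000).round(1))
st(); plan([*W(.062,-.042),.085],1)
E
```

```text
[0.59161226 0.01748143]
[ 22.4 -40. ]
[5.1 9.3]
[-29.6  48.1]
[-184.4  -82.9]
[-182.8   91.6]
t 2.6 org [ 62.3 -38.7] z 0.1397 F [ 0.31  1.17 -0.1 ] 0.0006 [[0.902, -0.009, -0.432], [0.432, 0.003, 0.902], [-0.007, -1.0, 0.007]]
turn [-0.41  0.   -0.39] tool delta cm [ 0.37  5.47 -0.07]
[0.4, 5.5, -0.1] [-0.4, 0.0, -0.4]
```

```bash
python3 -m creep '[[[1,0.3,1,0,-0.4,0,-0.4],[1,0,1.5,0,0,0,0],[1,0,1.2,0,0,0,0],[1,0,0.8,0,0,0,0],[1,0,0.4,0,0,0,0],[1,0,0.2,0,0,0,0],[1,0,0,0,0,0,0],[1,0,0,0,0,0,0]]]' 20
python3 -c "
from h import *
st(); plan([*W(.062,-.042),.085],1)"
```

```text
t: 3.4
tool_pos: [0.6039, 0.0916, 0.0866]
orientation: [-1.543, -0.354, 0.347]
force: [0.5, 0.2, 0.2]
opening: 0.0005
t 3.4 org [ 61.5 -43.1] z 0.0866 F [0.54 0.24 0.23] 0.0005 [[0.902, 0.004, -0.432], [0.432, 0.0, 0.902], [0.004, -1.0, -0.002]]
turn [ 0.11 -0.01  0.23] tool delta cm [-0.11  0.16  0.05]
[-0.1, 0.2, 0.0] [0.1, -0.0, 0.2]
```

```bash
python3 -m creep '[[[1,-0.1,0.2,-0.3,0,0,0.2],[1,0,0,-0.6,0,0,0],[1,0,0,-0.8,0,0,0],[1,0,0,-1,0,0,0],[1,0,0,-1,0,0,0],[1,0,0,-1,0,0,0],[1,0,0,-1,0,0,0],[1,0,0,-1,0,0,0]]]' 20
python3 -c "
from h import *
st(); plan([*W(-.085,-.042),.085],1)
"
```

```text
t: 4.2
tool_pos: [0.6355, 0.0255, 0.0865]
orientation: [-1.545, -0.354, 0.348]
force: [0.2, -0.5, -0.5]
opening: 0.0006
t 4.2 org [-11.7 -43. ] z 0.0865 F [ 0.2  -0.52 -0.46] 0.0006 [[0.902, 0.004, -0.432], [0.432, -0.002, 0.902], [0.003, -1.0, -0.003]]
turn [0.19 0.   0.18] tool delta cm [-0.1   0.18 -7.33]
[-0.1, 0.2, -7.3] [0.2, 0.0, 0.2]
```

```bash
python3 -c "
from h import *
c=snap('top','t2',(270,130,410,270),4.2)
snap('scene','s2',(240,170,380,270),5)"
```

```text
(no output)
```

View pics/s2.png

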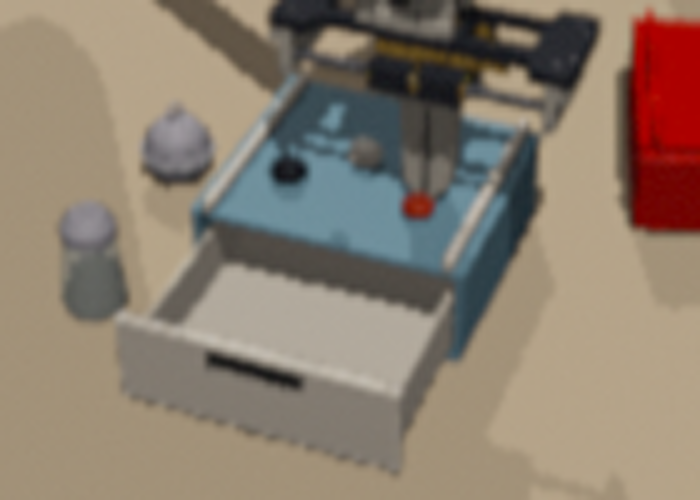

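```bash
python3 -m creep '[[[1,0,0.1,-0.4,0,0,0],[1,0,0.1,-0.8,0,0,0],[1,0,0,-1,0,0,0],[1,0,0,-1,0,0,0],[1,0,0,-1,0,0,0],[1,0,0,-1,0,0,0],[1,0,0,-1,0,0,0],[1,0,0,-1,0,0,0]]]' 20
python3 -c "
from h import *
st(); plan([*W(-.085,-.042),.085],1)
"
```

```text
t: 5.1
tool_pos: [0.6688, -0.0442, 0.0843]
orientation: [-1.545, -0.353, 0.348]
force: [0.0, -0.5, -0.2]
opening: 0.0004
t 5.1 org [-89.  -42.9] z 0.0843 F [ 0.   -0.51 -0.21] 0.0004 [[0.902, 0.004, -0.432], [0.432, -0.002, 0.902], [0.003, -1.0, -0.003]]
turn [0.18 0.02 0.16] tool delta cm [-0.09 -0.07  0.4 ]
[-0.1, -0.1, 0.4] [0.2, 0.0, 0.2]
```

```bash
python3 -m creep '[[[1,0,-1.5,0,0,0,0],[1,0,-3,0,0,0,0],[1,-0.6,-1,1.5,0,0,0],[1,-1.3,0,3.5,0,0,0],[1,-1.3,0,3.5,0,0,0],[1,-1.2,0,3,0,0,0],[1,-0.5,0,1,0,0,0],[1,0,0,0,0,0,0]]]' 20
python3 -c "
from h import *
st(); plan([*W(.042,.0065),.085],1)
snap('scene','s3',(240,170,380,270),5)"
```

```text
t: 5.9
tool_pos: [0.5706, 0.0481, 0.1496]
orientation: [-1.546, -0.357, 0.339]
force: [-0.1, -0.7, 0.7]
opening: 0.0006
t 5.9 org [36.7  5.8] z 0.1496 F [-0.07 -0.66  0.75] 0.0006 [[0.903, 0.012, -0.429], [0.429, -0.001, 0.903], [0.01, -1.0, -0.006]]
turn [ 0.34 -0.18  0.57] tool delta cm [-0.14  6.46  0.57]
[-0.1, 6.5, 0.6] [0.3, -0.2, 0.6]
```

View pics/s3.png

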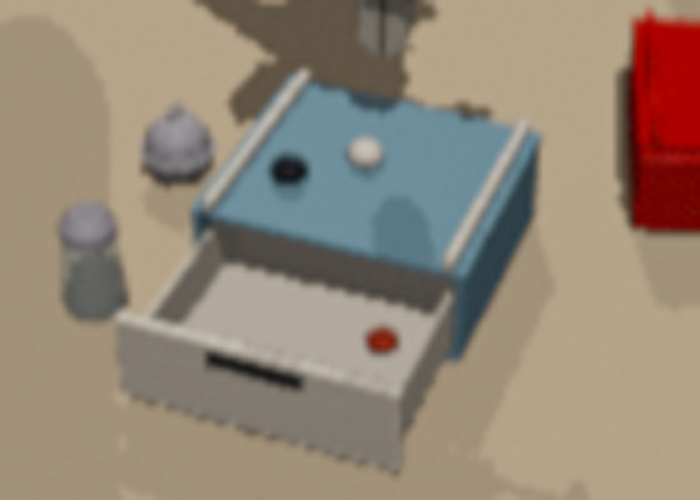

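Red is in the drawer (382,341); white (365,152) and black (289,169) are unmoved. Now white.

```bash
python3 -m creep '[[[1,0,1.5,0.5,0.3,0,0.6],[1,0,2,0,0,0,0],[1,0,1.5,0,0,0,0],[1,0,0.8,0,0,0,0],[1,0,0.4,0,0,0,0],[1,0,0.1,0,0,0,0],[1,0,0,0,0,0,0],[1,0,0,0,0,0,0]]]' 20
python3 -c "
from h import *
st(); plan([*W(-.087,.0065),.0845],1)"
```

```text
t: 6.75
tool_pos: [0.5725, 0.0489, 0.0819]
orientation: [-1.544, -0.343, 0.346]
force: [-0.5, -0.8, 0.6]
opening: 0.0004
t 6.75 org [36.6  3.7] z 0.0819 F [-0.53 -0.75  0.57] 0.0004 [[0.905, -0.001, -0.425], [0.425, -0.002, 0.905], [-0.002, -1.0, -0.001]]
turn [ 0.05 -0.45 -0.11] tool delta cm [ -0.18  -0.25 -12.36]
[-0.2, -0.2, -12.4] [0.0, -0.5, -0.1]
```

```bash
python3 -m creep '[[[1,-0.2,-0.2,0,0,-0.4,0],[1,-0.1,0,-0.4,0,0,0],[1,0,0,-0.7,0,0,0],[1,0,0,-0.9,0,0,0],[1,0,0,-1,0,0,0],[1,0,0,-1,0,0,0],[1,0,0,-1,0,0,0],[1,0,0,-1,0,0,0]]]' 20
python3 -c "
from h import *
st(); plan([*W(-.087,.0065),.0845],1)"
```

```text
t: 7.55
tool_pos: [0.5991, -0.0111, 0.087]
orientation: [-1.545, -0.353, 0.349]
force: [-0.1, 0.3, 0.3]
opening: 0.0004
t 7.55 org [-29.    5.6] z 0.087 F [-0.12  0.34  0.32] 0.0004 [[0.902, 0.003, -0.432], [0.432, -0.002, 0.902], [0.002, -1.0, -0.003]]
turn [0.17 0.02 0.12] tool delta cm [-0.09  0.26 -5.8 ]
[-0.1, 0.3, -5.8] [0.2, 0.0, 0.1]
```

```bash
python3 -m creep '[[[1,0,0.1,-0.3,0,0,0],[1,0,0.1,-0.6,0,0,0],[1,0,0,-0.8,0,0,0],[1,0,0,-0.9,0,0,0],[1,0,0,-0.9,0,0,0],[1,0,0,-0.9,0,0,0],[1,0,0,-0.9,0,0,0],[1,0,0,-0.4,0,0,0]]]' 20
python3 -c "
from h import *
st(); plan([*W(-.087,.0065),.0845],1)"
```

```text
t: 8.35
tool_pos: [0.6261, -0.0682, 0.0845]
orientation: [-1.545, -0.352, 0.348]
force: [-0.3, -0.1, 0.7]
opening: 0.0001
t 8.35 org [-92.1   5.9] z 0.0845 F [-0.32 -0.08  0.71] 0.0001 [[0.902, 0.003, -0.432], [0.432, -0.002, 0.902], [0.002, -1.0, -0.003]]
turn [ 0.16 -0.03  0.09] tool delta cm [-0.06 -0.    0.51]
[-0.1, -0.0, 0.5] [0.2, -0.0, 0.1]
```

```bash
python3 -m creep '[[[1,0,-1.5,0,0,0,0],[1,0,-3,0,0,0,0],[1,-0.5,-1,1.5,0,0,0],[1,-1,0,2.5,0,0,0],[1,-1,0,2.5,0,0,0],[1,-1,0,2.5,0,0,0],[1,-0.5,0,1,0,0,0],[1,0,0,0,0,0,0]]]' 20
python3 -c "
from h import *
st(); plan([*W(.006,.0455),.085],1)
snap('scene','s4',(240,170,380,270),5)"
```

```text
t: 9.15
tool_pos: [0.5465, 0.0068, 0.1499]
orientation: [-1.546, -0.356, 0.342]
force: [0.5, -0.1, 0.7]
opening: 0.0006
t 9.15 org [ 9.9 45.3] z 0.1499 F [ 0.46 -0.09  0.75] 0.0006 [[0.903, 0.01, -0.431], [0.431, -0.002, 0.903], [0.008, -1.0, -0.006]]
turn [ 0.32 -0.09  0.45] tool delta cm [-0.07  6.49 -0.35]
[-0.1, 6.5, -0.4] [0.3, -0.1, 0.4]
```

View pics/s4.png

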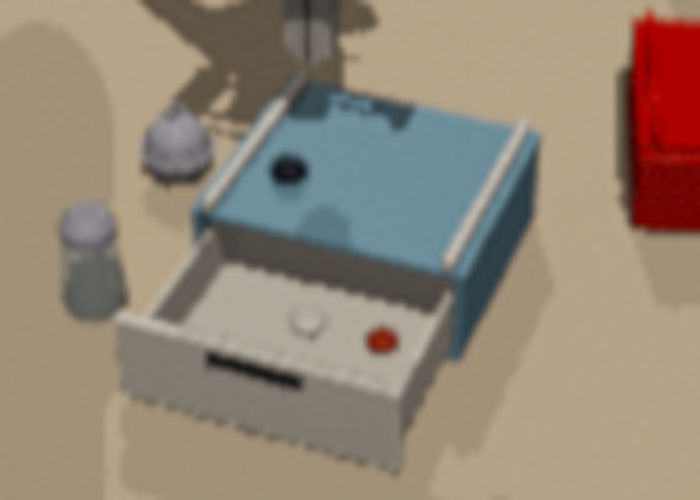

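White (307,321) and red (382,341) are in the drawer; black is left at (289,169).

```bash
python3 -m creep '[[[1,0.1,1.5,0,0.3,0,0.4],[1,0,2,0,0,0,0],[1,0,1.5,0,0,0,0],[1,0,0.6,0,0,0,0],[1,0,0.3,0,0,0,0],[1,0,0.1,0,0,0,0],[1,0,0,0,0,0,0],[1,0,0,0,0,0,0]]]' 20
python3 -c "
from h import *
st(); plan([*W(-.087,.0455),.0845],1)"
```

```text
t: 10.0
tool_pos: [0.5514, 0.0034, 0.0857]
orientation: [-1.544, -0.347, 0.346]
force: [0.3, 0.5, -1.2]
opening: 0.0004
t 10.0 org [ 4.7 42.3] z 0.0857 F [ 0.28  0.55 -1.23] 0.0004 [[0.904, 0.001, -0.428], [0.428, -0.001, 0.904], [0.0, -1.0, -0.001]]
turn [ 0.05 -0.29  0.02] tool delta cm [-0.27  0.13 -9.17]
[-0.3, 0.1, -9.2] [0.1, -0.3, 0.0]
```

```bash
python3 -m creep '[[[1,-0.3,0.1,0,0,-0.3,0],[1,-0.1,0,-0.3,0,0,0],[1,0,0,-0.6,0,0,0],[1,0,0,-0.8,0,0,0],[1,0,0,-0.9,0,0,0],[1,0,0,-0.9,0,0,0],[1,0,0,-0.9,0,0,0],[1,0,0,-0.9,0,0,0]]]' 20
python3 -m creep '[[[1,0,0,-0.9,0,0,0],[1,0,0,-0.9,0,0,0],[1,0,0,-0.9,0,0,0],[1,0,0,-0.6,0,0,0],[1,0,0,0,0,0,0],[1,0,-1.5,0,0,0,0],[1,0,-3,0,0,0,0],[1,0,-2,0,0,0,0]]]' 20
python3 -c "
from h import *
st()
snap('scene','s5',(240,170,380,270),5)"
```

```text
t: 10.8
tool_pos: [0.5737, -0.0502, 0.0871]
orientation: [-1.544, -0.355, 0.348]
force: [0.2, -0.8, 0.1]
opening: 0.0004
t: 11.6
tool_pos: [0.5865, -0.0832, 0.1513]
orientation: [-1.541, -0.348, 0.353]
force: [0.3, -0.5, 0.3]
opening: 0.0002
t 11.6 org [-88.6  48.1] z 0.1513 F [ 0.34 -0.54  0.25] 0.0002 [[0.902, -0.003, -0.432], [0.432, 0.001, 0.902], [-0.003, -1.0, 0.002]]
```

View pics/s5.png

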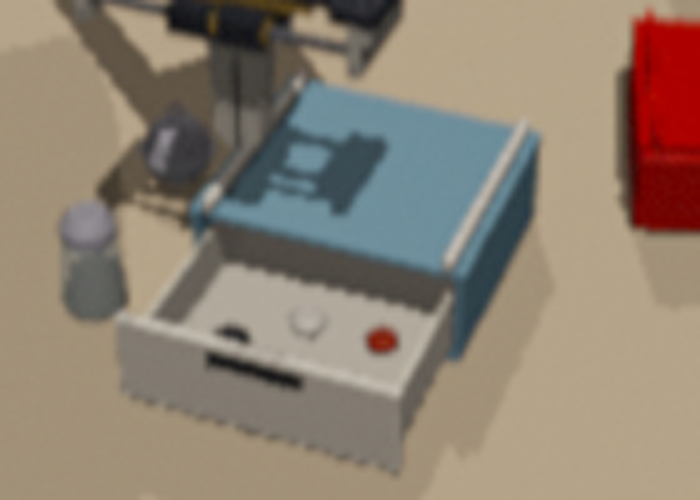

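```bash
python3 -m creep '[[[1,0.4,0,-1,0,0,0],[1,0.9,0,-2.3,0,0,0],[1,1,0,-2.8,0,0,0],[1,1,0,-2.8,0,0,0],[1,0.9,0,-2.3,0,0,0],[1,0.4,0,-1,0,0,0],[1,0,0,0,0,0,0],[1,0,0,0,0,0,0]]]' 20
python3 -c "
from h import *
st(); plan([*W(-.212,0),.045],1)"
```

```text
t: 12.45
tool_pos: [0.6878, -0.173, 0.1639]
orientation: [-1.545, -0.362, 0.347]
force: [0.5, 0.4, -0.3]
opening: 0.0008
t 12.45 org [-213.4   -4.4] z 0.1639 F [ 0.55  0.44 -0.26] 0.0008 [[0.9, 0.01, -0.437], [0.437, -0.002, 0.9], [0.008, -1.0, -0.006]]
turn [0.34 0.29 0.48] tool delta cm [-0.54 11.88  0.21]
[-0.5, 11.9, 0.2] [0.3, 0.3, 0.5]
```

```bash
python3 -m creep '[[[1,-0.4,1,0,0.3,0.3,0.5],[1,0,2.5,0,0,0,0],[1,0,2.8,0,0,0,0],[1,0,2.8,0,0,0,0],[1,0,1.8,0,0,0,0],[1,0,0.8,0,0,0,0],[1,0,0,0,0,0,0],[1,0,0,0,0,0,0]]]' 20
python3 -c "
from h import *
st(); plan([*W(-.0955,0),.045],1)"
```

```text
t: 13.25
tool_pos: [0.6796, -0.1697, 0.0423]
orientation: [-1.541, -0.349, 0.355]
force: [0.3, 0.0, 0.1]
opening: 0.0008
t 13.25 org [-206.9    1.5] z 0.0423 F [0.31 0.04 0.14] 0.0008 [[0.901, -0.004, -0.434], [0.434, 0.0, 0.901], [-0.003, -1.0, 0.002]]
turn [-0.11  0.15 -0.2 ] tool delta cm [ 0.18 -0.25 11.14]
[0.2, -0.2, 11.1] [-0.1, 0.1, -0.2]
```

Push gently.

```bash
python3 -m creep '[[[1,0.1,0,0.3,0,0,0],[1,0,0,0.5,0,0,0],[1,0,0,0.7,0,0,0],[1,0,0,0.8,0,0,0],[1,0,0,0.9,0,0,0],[1,0,0,0.9,0,0,0],[1,0,0,0.9,0,0,0],[1,0,0,0.9,0,0,0]]]' 20
python3 -c "
from h import *
st(); plan([*W(-.0955,0),.045],1)"
```

```text
t: 14.05
tool_pos: [0.656, -0.1138, 0.0475]
orientation: [-1.546, -0.354, 0.349]
force: [0.8, -1.6, -1.4]
opening: 0.0005
t 14.05 org [-146.2   -1.4] z 0.0475 F [ 0.82 -1.62 -1.43] 0.0005 [[0.901, 0.004, -0.434], [0.434, -0.003, 0.901], [0.002, -1.0, -0.005]]
turn [0.28 0.1  0.12] tool delta cm [-0.13  0.23  5.07]
[-0.1, 0.2, 5.1] [0.3, 0.1, 0.1]
```

```bash
python3 -m creep '[[[1,0,0.1,0.8,0,0,0],[1,0,0.1,0.8,0,0,0],[1,0,0,0.8,0,0,0],[1,0,0,0.7,0,0,0],[1,0,0,0.6,0,0,0],[1,0,0,0.4,0,0,0],[1,0,0,0.3,0,0,0],[1,0,0,0.2,0,0,0]]]' 20
python3 -c "
from h import *
st(); plan([*W(-.0955,0),.045],1)"
```

```text
t: 14.85
tool_pos: [0.6362, -0.0709, 0.0463]
orientation: [-1.553, -0.359, 0.347]
force: [7.2, -12.3, -8.4]
opening: 0.0006
t 14.85 org [-99.  -2.] z 0.0463 F [  7.15 -12.31  -8.39] 0.0006 [[0.901, 0.009, -0.434], [0.434, -0.009, 0.901], [0.005, -1.0, -0.012]]
turn [0.71 0.14 0.26] tool delta cm [-0.2   0.12  0.35]
[-0.2, 0.1, 0.3] [0.7, 0.1, 0.3]
```

```bash
python3 -m creep '[[[1,0,0,0.2,0,0,0],[1,0,0,0.2,0,0,0],[1,0,0,0.2,0,0,0],[1,0,0,0.2,0,0,0],[1,0,0,0.2,0,0,0],[1,0,0,0.2,0,0,0],[1,0,0,0.2,0,0,0],[1,0,0,0.2,0,0,0]]]' 20
python3 -c "
from h import *
st(); 
snap('scene','s6',(240,170,380,270),5)"
```

```text
t: 15.65
tool_pos: [0.6364, -0.0713, 0.0466]
orientation: [-1.578, -0.364, 0.333]
force: [5.5, -8.3, -4.2]
opening: 0.0003
t 15.65 org [-99.5  -2. ] z 0.0466 F [ 5.55 -8.3  -4.21] 0.0003 [[0.904, 0.027, -0.427], [0.428, -0.03, 0.903], [0.012, -0.999, -0.038]]
```

View pics/s6.png

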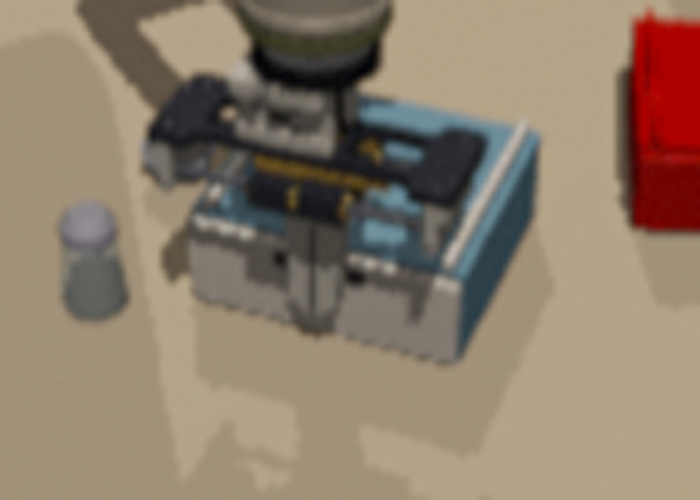

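```bash
python3 -m creep '[[[1,0,0,-0.5,0.7,0,0],[1,0,0,-1.5,1,0,0],[1,0,0,-2.5,0,0,0],[1,0,0,-3,0,0,0],[1,0,-2,-2,0,0,0],[1,0,-4,-1,0,0,0],[1,0,-4,0,0,0,0],[1,0,-3,0,0,0,0]]]' 20
python3 -m creep '[[[1,0,-4,-4,0,0,0],[1,0,-4,-4,0,0,0],[1,0,0,-4,0,0,0],[1,0,0,-4,0,0,0],[1,0,0,-4,0,0,0],[1,0,0,-2,0,0,0],[1,0,0,0,0,0,0],[1,0,0,0,0,0,0]]]' 20
python3 -c "
from h import *
st()
a=snap('scene','s7',(240,170,380,270),5)
b=snap('top','t7',(270,130,410,270),4.2)
x=cv2.resize(cv2.imread('pics/s7.png'),(504,360)); y=cv2.resize(cv2.imread('pics/t7.png'),(360,360)) 
cv2.imwrite('pics/b7.png',cv2.resize(np.hstack([x,y]),(790,329)))"
```

```text
t: 16.5
tool_pos: [0.6753, -0.168, 0.1705]
orientation: [-1.531, -0.344, 0.349]
force: [1.8, -0.8, 0.1]
opening: 0.0004
t: 17.3
tool_pos: [0.7684, -0.365, 0.2446]
orientation: [-1.525, -0.35, 0.349]
force: [0.5, 0.3, 0.4]
opening: 0.0007
t 17.3 org [-421.3    5.8] z 0.2446 F [0.45 0.34 0.38] 0.0007 [[0.902, -0.004, -0.432], [0.432, 0.017, 0.902], [0.004, -1.0, 0.017]]
```

View pics/b7.png

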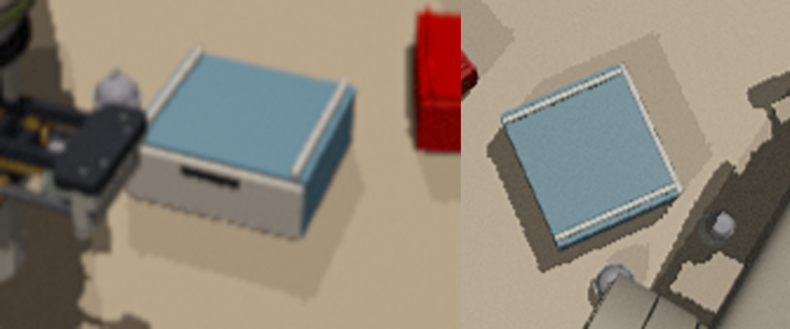

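```bash
python3 - <<'E'
from h import *
def cloud(c):
    K=c["intrinsics"];d=c["depth"];v,u=np.indices(d.shape)
    r=np.stack([(u-K[0,2])/K[0,0],(v-K[1,2])/K[1,1],np.ones(d.shape)],-1)*d[...,None]
    P=(r-c["t"])@c["R"]; P[d==0]=np.nan; return P
w=snap('wrist','w7')
for n,c in (('scene',dict(np.load('pics/s7.npz'))),('wrist',w),('top',dict(np.load('pics/t7.npz')))):
    P=cloud(c); q=np.stack([(P[...,:2]-O)@EX,(P[...,:2]-O)@EY,P[...,2]],-1)*1000
    x,y,z=q[...,0],q[...,1],q[...,2]
    m=(x>-115)&(x<-65)&(abs(y)<70)&(z>15)&(z<55)
    print(n,'face n',m.sum(),np.nanpercentile(x[m],[10,50,90]).round(1) if m.any() else '')
    t=(abs(z-70)<6)&(abs(y)<65)&(abs(x)<110)
    if t.sum()>50: print(' top n',t.sum(),'x',np.percentile(x[t],[1,99]).round(1),'y',np.percentile(y[t],[1,99]).round(1),'z',np.median(z[t]).round(1), 'z front strip',[np.median(z[t&(x>a)&(x<a+4)]).round(1) for a in range(-96,-70,4)])
    for yy in (-60,60):
        k=m&(abs(y-yy)<12)
        if k.any(): print('  face at y',yy,np.median(x[k]).round(1))
    b=(x>65)&(x<110)&(abs(y)<70)&(z>15)&(z<55)
    print(' rear face',b.sum(),np.median(x[b]).round(1) if b.any() else '')
E
```

```text
scene face n 417 [-90.6 -88.5 -86.7]
 top n 1329 x [-89.4  77.6] y [-63.4  63.3] z 71.0 z front strip [np.float64(64.7), np.float64(66.3), np.float64(66.5), np.float64(68.8), np.float64(70.7), np.float64(71.0), np.float64(71.1)]
  face at y -60 -88.7
  face at y 60 -88.4
 rear face 0 
wrist face n 0 
 rear face 0 
top face n 0 
 top n 2385 x [-87.4  76.1] y [-63.7  63.9] z 69.3 z front strip [np.float64(nan), np.float64(66.2), np.float64(67.9), np.float64(68.8), np.float64(69.5), np.float64(69.6), np.float64(69.9)]
 rear face 21 77.5
  return _methods._mean(a, axis=axis, dtype=dtype,
  ret = ret.dtype.type(ret / rcount)
```

```bash
python3 -c "
from h import *
print(robot.close_job())"
```

```text
the job is handed in; nothing more can be done
None
```

The job is done and handed in at about 17.5 s of the allowed 58 s. I swept the red, white and black pebbles over the front edge one at a time with closed fingertips, and all three dropped into the drawer. I then pushed the drawer shut, to a firm stop at about 16 N, and drew the arm clear.

**Last checks:**
- **Pebbles:** the picture before closing showed all three in the drawer. The one after showed the top clear and no pebble outside.
- **Drawer:** in the scene-camera depth, the panel's outer face is at organiser x ≈ -88.5 mm, level on both sides to 0.3 mm. Fully shut is -88 mm.
- **Shaker:** it was still at its starting pixel.
- **Infuser:** it looked in place, but it was partly hidden by the arm and I did not measure it. I did not re-check the peg, saucer or mug; the arm did not go down near any of them.

**One disagreement:** at the stop, the finger position alone put the panel about 3 to 4 mm short of shut. I put this down to the tool tilting slightly under load and the finger's depth being uncertain. I relied on the depth reading and the stop force instead.

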